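# Sweep the trim press bed and hold its guard open

### The arm

A 7-joint arm with a two-finger parallel gripper is mounted at the origin on a cart in front of the work surface, level with it; the furniture and walls round the work are solid. World frame = base frame: x ahead of the robot, y to its left, z up, the work surface at z = 0. Lengths are in mm, angles in degrees, forces in N, time in s.
With the tool pointing down it reaches from about 400 to 900 mm from the base axis. Payload 5.5 kg.
Tool frame: the origin (TCP) lies midway between the tips of the shut fingers; the grasp point (between the pads) lies grip_point_offset behind it (grip_point_offset is the distance from the TCP to the grasp point, in mm); z points along the fingers, y is the line along which they close (so a half turn about z gives the same grasp; the last joint's range is limited). The gripper opens to 85 mm and grips with 20 to 120 N. Pads are 22 mm wide; open, the fingers measure 114 mm over their backs; the gripper's body (76 mm by 85 mm) begins 54 mm behind the grasp point. The pads swing forward as they close: fully open they stand 13 mm farther back than shut.
Start: joints at [83.606, 28.699, -24.465, 88.831, 12.651, 65.22, -12.049], TCP at [237.989, -604.865, 231.31] pointing down, gripper open.
Joint ranges: [-164.97, 164.97], [-17.58, 116.51], [-87.97, 89.64], [11.32, 138.91], [-80.73, 260.73], [10.89, 115.49], [-147.41, 147.41]. Speed limits (degrees/s): [147.25, 147.25, 180, 180, 180, 180, 180].

### API

Orientations are given as a 3x3 rotation matrix whose columns are the frame's x, y, z axes.
In Python, from workcell import * gives the robot as it stands.
- The arm moves only by the tool carry_out, never from a script. Its argument "moves" is a list that holds one entry, the list of rows, each a list of 6 numbers: the shift along the tool's x, y, z in units of 50 mm (1.0 is 50 mm), then the turn, a rotation vector about the tool's x, y, z in units of 5 degrees (1.0 is 5 degrees). In form: [[[x, y, z, rx, ry, rz], ...]]. A call has 1 to 10 rows; each row shifts and turns the commanded pose from where the row before left it, along the tool's axes as they then stand; what a row does not reach is not made up. A row lasts 1/8 s, in which the tool goes at most 62.5 mm and 10.7 degrees, less where a joint would pass 70% of its speed; a pose out of reach is approached as far as the arm can. A call is refused whole if a number of a shift passes 1 or a number of a turn 1, either way. A call with a gripper value outside its range is refused whole. "fingers" is the opening, from -1 (shut) to 1 (fully open), set as the call begins (left out, the last holds). The fingers move at their own pace and stop on an object; "newtons" is the grip in N (left out, the last holds). Time passes only in rows, so rows that do not move let the fingers close. It gives the time, the measured TCP pose, the force, the opening and the grip force at its end, in the units of the state.
- sense(): the state, without advancing time (a new reading comes with each control period).
- get_image(name): name is "scene" or "side" or "wrist"; returns a dict with "color" (384x512x3 uint8, red, green, blue), "fovy" (degrees; the focal length in pixels is half the picture's height over the tangent of half this angle, whatever the lens; pixels are square), "cx", "cy" (the principal point, pixels), "extrinsics" (4x4, takes a point from camera to world coordinates); the wrist camera has in their place "tool_from_camera" (4x4, takes a point from camera to tool coordinates, whose origin is the TCP and whose axes are the flange's). Camera axes: x right, y up, looking along -z (the intrinsics and any distortion apply to the point x, -y, -z); pixel columns grow to the right and rows downward; lengths in mm; the calibration is good to about 2 mm. The wrist camera is an equidistant fisheye: a pixel r from the principal point sees the ray r / f radians off the axis. A picture is of the moment at which its call begins: read the wrist's pose just before it. There is no depth.
- job_done(): hands the job in; it is judged then, once.
The state is a dict: "t": time; "qpos": joint angles; "joint_vel": joint speeds; "joint_torque": joint torques, N m; "ee_pos": TCP position; "tool_rot": TCP orientation; "contact_force": force on the tool from outside, world axes, zero at the start; "ft_torque": the same for the moment, N m; "opening": opening from 0.0 (shut) to 1.0 (fully open); "gripper_force": force on a finger pad.
Only numpy, scipy, OpenCV 4.12 (cv2) and the standard library are available. Lean on these libraries where they do the work, as an engineer would, in place of code of your own. Each camera call takes 0.05 s, during which the arm holds its last target. There are 200 camera calls.

### The job

With the bench brush, sweep the three brass offcuts off the bed of the little green trim press into the grey scrap tray fixed to its side; keep the fingers off the offcuts and the guard shut meanwhile. Then lay the brush on the table clear of the press, and lift the clear guard, which has a red handle in front, to 45 degrees, in line with the yellow blade beside its hinge. Finish while still holding it there (it falls shut if let go); leave the loupe, wood block, drip pan and cork alone.

Things in the scene. Friction and masses are not known exactly. Their poses are not given: they have to be found in the camera images.
- press: Green bench trim press, fixed: base 210 (x) x 160 (y) mm. Origin: centre of its underside; x points away from the robot at yaw 0, y to the scrap tray. In front (x -105 to +5 mm) the open steel bed; behind (x +5 to +105) the die space under the clear guard, between cheeks 110 mm high. Beside the hinge, outside the -y cheek, a yellow blade rises at 45 degrees to 152 mm height.
- bed (a point): Middle of the bed's top, press frame (-50, 0, 30) mm. Free bed about 100 mm in x, 160 mm in y (to y = +-80); a lip 4 mm high along its front edge; its +y edge drops straight into the tray. Axes as the press.
- tray (a point): Centre of the floor of the grey open scrap tray fixed on the press's +y side, press frame (-40, 128, 3) mm. Inside 124 mm in x, 92 mm in y; far (+y) wall 36 mm above the table, front and rear walls 27 mm; the fourth side is the bed's edge 27 mm above the floor. Axes as the press.
- brush: Loose bench brush, about 90 g, on its bristles, handle toward the robot. Origin: centre of the bristles' underside; x from handle to head, z up. Black bristles (a firm block) 92 (x) x 20 (y) mm up to z = 32; wooden back 100 x 26 mm, z = 32 to 48; round handle 17 mm thick, x = -50 to -143 mm, at z about 41 to 46.
- brush_grip (a point): Good place to grip the brush from above across its y: on the 26 mm wide back near its balance point, brush frame (-30, 0, 42) mm. Held here over the bed the fingers pass clear of the guard handle.
- guard (a joint): Opening angle of the clear guard, rad: 0 shut, 0.785 = 45 degrees, stop at 1.4. It swings up and back about the hinge; weight and a light spring always close it (about 2 to 4 N at the handle).
- guard_hinge (a point): Middle of the guard's hinge line, which runs along the press's y at press frame (95, 0, 110) mm. Axes as the press.
- guard_handle (a point): Red handle in front of the guard's front edge: a cylinder 22 mm diameter, 28 mm long, along the press's y, 124 mm from the hinge line (at the hinge's height when shut). Origin at its centre; a 10 mm stem runs back to the guard. Grip it from above across its flat ends (28 mm): it can turn between the pads as the guard swings. Bed 69 mm below the handle.
- offcut_disc: Loose brass disc, 19 mm diameter, 13 mm high, on the bed. Origin: its centre.
- offcut_block: Loose brass block 21 x 15 x 13 mm high, on the bed. Origin: its centre.
- offcut_wedge: Loose stepped brass block about 23 x 17 x 14 mm high, on the bed. Origin: centre of its bigger part.
- loupe: Black loupe 38 mm diameter, 31 mm high, a bystander on the left of the table. Origin: underside centre.
- wood_block_1: Small wooden block 32 x 42 x 20 mm, a bystander on the left. Origin: underside centre.
- drip_pan_2: Brass candle drip pan 51 mm diameter, 44 mm high, a bystander on the left. Origin: underside centre.
- cork: Cork 24 mm diameter, 25 mm high, a bystander on the left. Origin: underside centre.

How it is judged:
By the outcome, as a careful person would: the job done as asked, in the order asked, and still so for the second after the job is handed in, while the arm keeps its last pose, push and grip.
It also fails if it takes over 58 s, if anything falls off the work surface, if the arm or the gripper's body presses on something with over 40 N, if the wrist force passes 120 N, or if a joint passes its speed limit or range.

## Working session

There is one attempt and no reset: what is moved stays moved. The work goes in short steps, Python scripts to look and compute and a tool call to move; the robot and the scene stay as the last step left them, time stands still between calls to the robot, and variables do not carry over. Pictures are saved under pics/ and viewed, at most 12 in all, crops included, and the job is handed in when it is done.

Besides the shell and the picture viewer there is one more tool, called after "Emit:" by a JSON object that holds its "fn" and its "kwargs". carry_out: Moves the arm, as the interface text tells. Its arguments: {"type":"object","properties":{"moves":{"type":"array","items":{"type":"array","items":{"type":"array","items":{"type":"number"}}}},"fingers":{"type":"number"},"newtons":{"type":"number"}},"required":["moves"]}

```bash
mkdir -p pics
python3 - <<'E'
from workcell import *
import cv2,numpy as np
s=sense()
print({k:np.round(v,2).tolist() for k,v in s.items()})
for n in("scene","side"):
    d=get_image(n); cv2.imwrite(f"pics/{n}0.png",cv2.resize(d["color"][:,:,::-1],(800,600),interpolation=cv2.INTER_CUBIC))
    print(n,d["fovy"],d["cx"],d["cy"],np.round(d["extrinsics"],3).tolist(),[k for k in d])
d=get_image("wrist");print(d["fovy"],d["cx"],d["cy"],d["tool_from_camera"]);
E
```

```text
{'t': 0.0, 'qpos': [83.61, 28.75, -24.45, 88.89, 12.65, 65.22, -12.05], 'joint_vel': [0.09, -0.03, 0.01, -0.15, 0.02, -0.05, -0.1], 'joint_torque': [-0.0, -56.95, -5.82, -28.09, 0.01, 0.01, -0.0], 'ee_pos': [237.65, -604.25, 230.26], 'tool_rot': [[0.93, 0.37, -0.0], [0.37, -0.93, 0.0], [0.0, -0.0, -1.0]], 'contact_force': [0.41, -0.41, 0.46], 'ft_torque': [-0.0, 0.03, -0.0], 'gripper_force': 0.0, 'opening': 1.0}
scene 46.20420436225686 253.43467863999433 191.37224562764578 [[-0.801, 0.369, -0.472, -69.593], [-0.599, -0.489, 0.634, 898.033], [0.003, 0.79, 0.613, 902.717], [0.0, 0.0, 0.0, 1.0]] ['color', 'fovy', 'cx', 'cy', 'extrinsics']
side 57.35755108792684 251.8910329696136 187.22746082648362 [[-0.876, 0.309, -0.37, 212.433], [-0.481, -0.539, 0.691, 652.225], [0.014, 0.783, 0.621, 634.299], [0.0, 0.0, 0.0, 1.0]] ['color', 'fovy', 'cx', 'cy', 'extrinsics']
65.70646984690485 254.9191538666335 192.28101666636968 [[ 8.73438945e-04  9.49530841e-01  3.13672470e-01  8.04362666e+01]
 [ 9.99999448e-01 -1.01268408e-03  2.80981955e-04  2.87971705e-01]
 [ 5.84452148e-04  3.13672051e-01 -9.49531201e-01 -1.43699177e+02]
 [ 0.00000000e+00  0.00000000e+00  0.00000000e+00  1.00000000e+00]]
```

View pics/scene0.png

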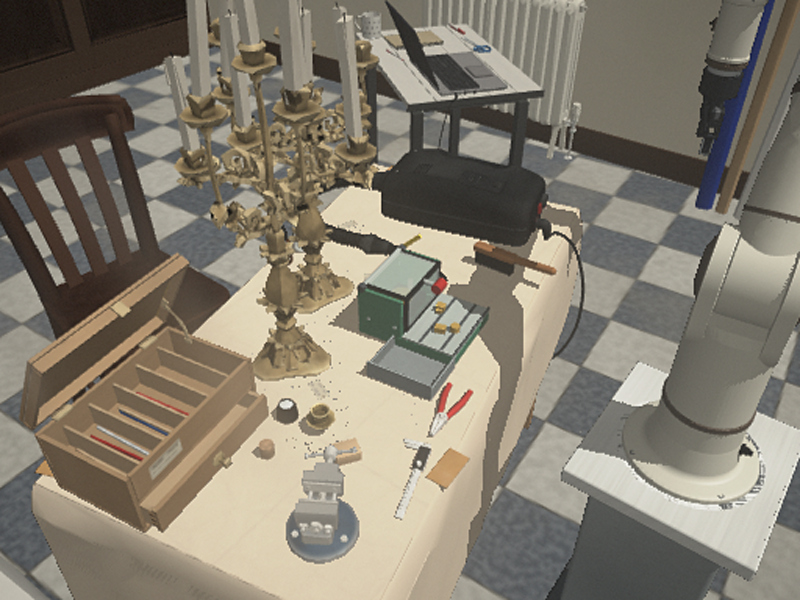

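View pics/side0.png

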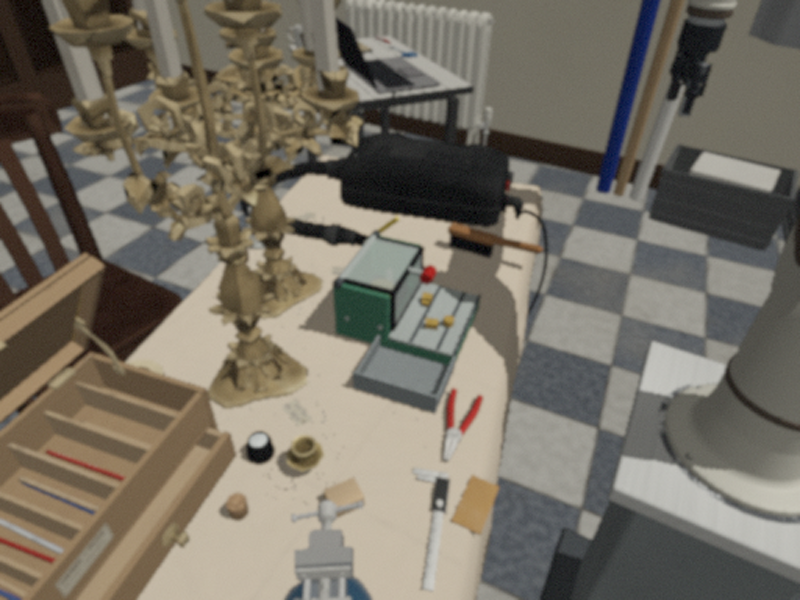

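The scene picture shows the press at about (400,310), the brush at (510,260) with its handle to the right toward the robot, three offcuts near (445,320), and a tall black case behind the brush. I'll enlarge both views.

```bash
cat > h.py <<'E'
from workcell import *
import cv2,numpy as np
def load(n):
    d=get_image(n); d["f"]=192/np.tan(np.radians(d["fovy"]/2)); return d
def proj(d,P):
    E=d["extrinsics"];p=(np.asarray(P,float)-E[:3,3])@E[:3,:3]
    return np.c_[d["cx"]+d["f"]*p[:,0]/-p[:,2], d["cy"]-d["f"]*p[:,1]/-p[:,2]]
def ray(d,u,v,z):
    E=d["extrinsics"];r=E[:3,:3]@np.array([(u-d["cx"])/d["f"],-(v-d["cy"])/d["f"],-1]);o=E[:3,3]
    return o+r*(z-o[2])/r[2]
E
python3 - <<'E'
from h import *
for n,(x,y) in dict(scene=(225,140),side=(205,130)).items():
    d=load(n);cv2.imwrite(f"pics/{n}c.png",cv2.resize(d["color"][y:y+120,x:x+160,::-1],(800,600),interpolation=cv2.INTER_CUBIC))
E
```

```text
(no output)
```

View pics/scenec.png

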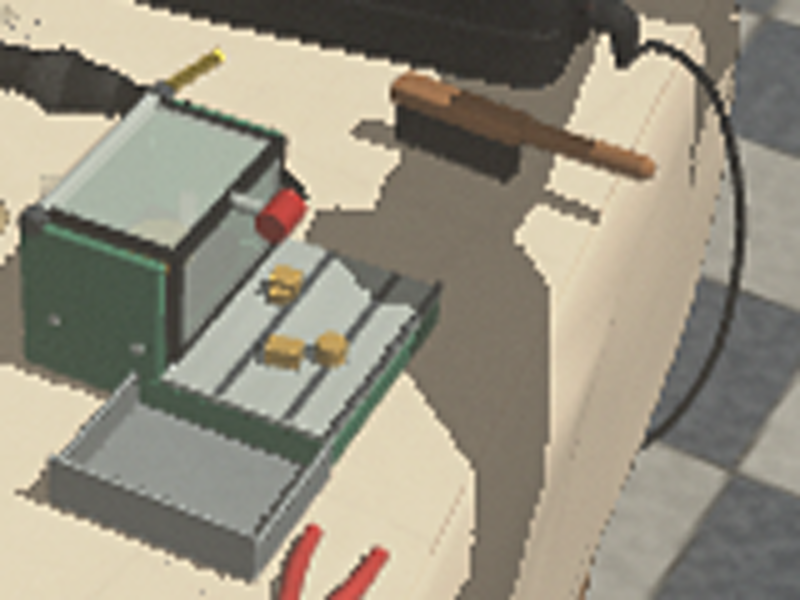

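View pics/sidec.png

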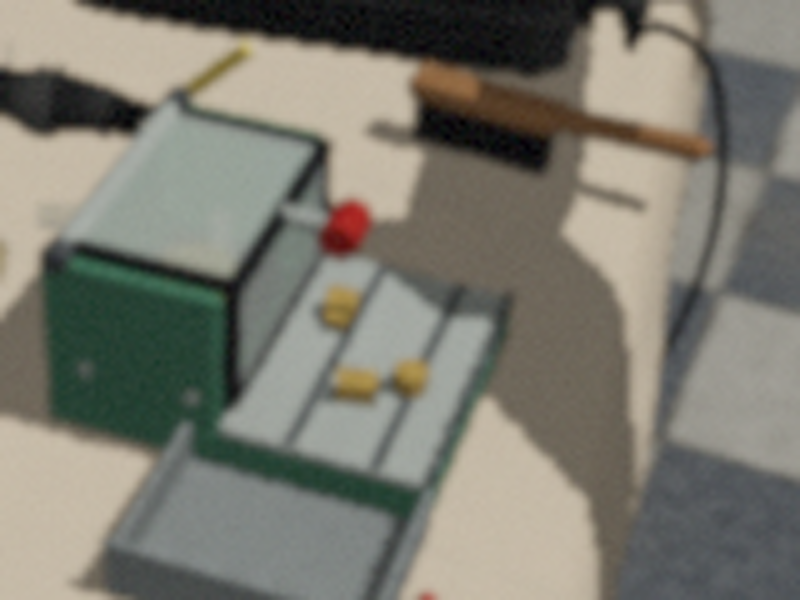

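```bash
cat > fit.py <<'E'
from h import *
from scipy.optimize import least_squares
D={n:load(n) for n in("scene","side")}; O=dict(scene=(225,140),side=(205,130))
def full(n,p): return np.array(O[n])+(np.array(p,float)+.5)/5-.5
def T(q,P): 
    c,s=np.cos(q[2]),np.sin(q[2]); P=np.atleast_2d(np.array(P,float)); return np.c_[q[0]+c*P[:,0]-s*P[:,1],q[1]+s*P[:,0]+c*P[:,1],P[:,2]]
def fit(obs,q0):
    g=lambda q:np.concatenate([(proj(D[n],T(q,P))-full(n,p)).ravel() for n,P,p in obs])
    r=least_squares(g,q0,loss="soft_l1"); print(r.x[:2].round(1),np.degrees(r.x[2]).round(1)); print(g(r.x).reshape(-1,2).round(1).tolist()); return r.x
press=fit([("scene",(-29,0,110),(281,215)),("scene",(-105,-80,34),(440,285)),("scene",(-105,80,34),(327,445)),("scene",(24,176,36),(50,463)),("scene",(-104,176,36),(255,540)),("scene",(105,80,0),(25,360)),
 ("side",(-29,0,110),(346,227)),("side",(-105,-80,34),(510,297)),("side",(-105,80,34),(430,490)),("side",(24,176,36),(107,545)),("side",(105,80,0),(52,412))],[600,-150,0])
brush=fit([("scene",(46,10,0),(395,138)),("scene",(-46,10,0),(510,182)),("scene",(-143,0,45),(652,167)),("scene",(50,13,48),(393,92)),
 ("side",(46,10,0),(420,135)),("side",(-46,10,0),(545,168)),("side",(-143,0,45),(712,145)),("side",(50,13,48),(417,85))],[600,-400,0])
if __name__=="__main__":
  c,s=np.cos(press[2]),np.sin(press[2])
  for nm,p1,p2 in(("wedge",(284,284),(341,307)),("block",(283,351),(355,384)),("disc",(332,348),(411,378))):
    a=[ray(D[n],*full(n,p),37)[:2]-press[:2] for n,p in(("scene",p1),("side",p2))]
    print(nm,[(round(c*x+s*y,1),round(-s*x+c*y,1)) for x,y in a])
  print("grip",T(brush,(-30,0,42)),"handle",T(press,(-29,0,110)))
  print("case",ray(D["scene"],*full("scene",(390,60)),0),ray(D["scene"],*full("scene",(540,85)),0))
E
python3 fit.py
```

```text
[527.9   3.8] 7.2
[[-0.3, 1.1], [0.5, 0.6], [0.5, -1.1], [-0.2, -0.6], [-0.9, 0.0], [-1.1, 1.2], [0.1, 0.5], [1.3, -0.9], [0.7, -1.4], [0.1, -1.0], [-1.0, 1.9]]
[ 521.5 -264. ] 2.2
[[-0.1, 0.2], [0.3, 0.2], [1.2, 0.5], [-0.2, -2.0], [-1.4, 0.0], [0.4, 0.9], [0.4, 0.1], [-1.2, -2.5]]
wedge [(np.float64(-19.5), np.float64(-31.3)), (np.float64(-20.8), np.float64(-27.2))]
block [(np.float64(-48.0), np.float64(26.5)), (np.float64(-47.8), np.float64(29.5))]
disc [(np.float64(-72.1), np.float64(9.4)), (np.float64(-73.1), np.float64(13.9))]
grip [[ 491.50477761 -265.18214101   42.        ]] handle [[4.99104743e+02 1.46935761e-01 1.10000000e+02]]
case [ 623.82068078 -337.87961836    0.        ] [ 518.86937517 -375.10252037    0.        ]
```

Fits agree to about 1 px. The two views put the offcuts within 2–4 mm of each other, on the bed as they should be. The brush lies at (521,-264), yaw 2°, and the press at (528,4), yaw 7°.

```bash
cat > to.py <<'E'
# usage: to.py x y z yaw  -> shift (tool units, after turning) and rz units
from h import *; import sys, workcell
from scipy.spatial.transform import Rotation as R
s=sense(); x,y,z,yaw=map(float,sys.argv[1:5]); M=np.array(s["tool_rot"]); a=np.radians(yaw)
G=np.array([[np.cos(a),np.sin(a),0],[np.sin(a),-np.cos(a),0],[0,0,-1]])
print("pos",np.round(s["ee_pos"],1),"rotvec u",np.round(R.from_matrix(M.T@G).as_rotvec(degrees=True)/5,2),"shift u",np.round(G.T@(np.array([x,y,z])-s["ee_pos"])/50,3))
E
python3 -c "
import workcell
print([k for k in dir(workcell) if k[0]!='_'], getattr(workcell,'grip_point_offset',None), sense()['t'] if 0 else '')"
python3 to.py 491.5 -265.2 150 2.2
```

```text
['Unreachable', 'get_image', 'grip_point_offset', 'job_done', 'sense'] 18.700000000000003 
pos [ 237.9 -604.7  231.1] rotvec u [-0.01  0.    3.85] shift u [ 5.328 -6.591  1.622]
```

Emit:
{"fn": "carry_out", "kwargs": {"moves": [[[0, 0, 0, 0, 0, 0.96], [0, 0, 0, 0, 0, 0.96], [0, 0, 0, 0, 0, 0.96], [0, 0, 0, 0, 0, 0.96], [0.5, -0.6, 0, 0, 0, 0], [0.6, -0.75, 0, 0, 0, 0], [0.6, -0.75, 0, 0, 0, 0], [0.6, -0.75, 0, 0, 0, 0], [0.6, -0.75, 0, 0, 0, 0], [0.6, -0.75, 0, 0, 0, 0]]], "fingers": 1}}

```text
t: 1.6
ee_pos: [405.1, -379.3, 231.6]
tool_rot: [[0.999, 0.04, 0.0], [0.04, -0.999, -0.0], [0.0, 0.0, -1.0]]
contact_force: [0.2, -0.1, -0.1]
opening: 1.0
gripper_force: 0.0
```

```bash
python3 to.py 491.5 -265.2 150 2.2
```

```text
pos [ 405.1 -379.3  231.6] rotvec u [ 0.01 -0.    0.01] shift u [ 1.815 -2.214  1.631]
```

Emit:
{"fn": "carry_out", "kwargs": {"moves": [[[0.6, -0.74, 0.2, 0, 0, 0], [0.6, -0.74, 0.4, 0, 0, 0], [0.6, -0.73, 0.5, 0, 0, 0], [0, 0, 0.5, 0, 0, 0], [0, 0, 0, 0, 0, 0]]]}}

```text
t: 2.22
ee_pos: [488.5, -265.4, 149.6]
tool_rot: [[0.999, 0.041, -0.004], [0.041, -0.999, 0.002], [-0.004, -0.002, -1.0]]
contact_force: [-0.4, 0.5, 0.5]
opening: 0.999
gripper_force: 0.0
```

```bash
python3 to.py 491.5 -265.2 30 2.2
python3 - <<'E'
from h import *
d=get_image("wrist");cv2.imwrite("pics/w1.png",cv2.resize(d["color"][:,:,::-1],(768,576),interpolation=cv2.INTER_CUBIC))
E
```

```text
pos [ 488.5 -265.4  149.6] rotvec u [-0.03  0.04  0.03] shift u [ 6.000e-02 -2.000e-03  2.392e+00]
```

View pics/w1.png

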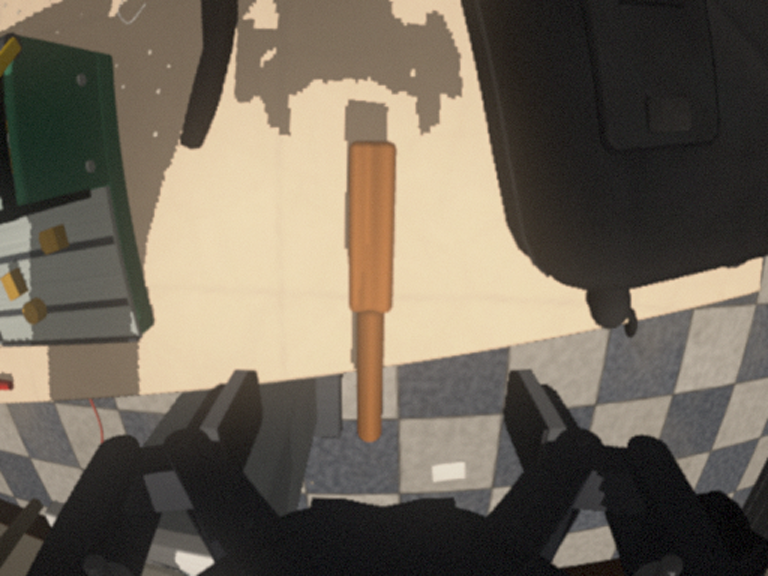

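The wrist view shows the brush centred at column ~371, between the fingers (mid ~382). Its back runs from row 145 to 310, and the handle end is at row 440. I'll project these.

Run:
```python
from h import *
s=sense();d=get_image("wrist");f=192/np.tan(np.radians(d["fovy"]/2))
M=np.eye(4);M[:3,:3]=s["tool_rot"];M[:3,3]=s["ee_pos"];C=M@d["tool_from_camera"]
def w(u,v,z):
    u,v=(u+.5)/1.5-.5-d["cx"],(v+.5)/1.5-.5-d["cy"];r=np.hypot(u,v);t=r/f
    k=C[:3,:3]@np.array([np.sin(t)*u/r,-np.sin(t)*v/r,-np.cos(t)]);o=C[:3,3];return (o+k*(z-o[2])/k[2]).round(1)
for p in((348,145,48),(396,145,48),(350,305,48),(392,307,48),(369,438,45)):print(p,w(*p))
for p in((52,239,37),(13,284,37),(34,310,37)):print(p,w(*p))
```

```text
(348, 145, 48) [ 569.6 -244.6   48. ]
(396, 145, 48) [ 570.5 -270.7   48. ]
(350, 305, 48) [ 477.  -247.9   48. ]
(392, 307, 48) [ 476.8 -272.8   48. ]
(369, 438, 45) [ 377.7 -261.8   45. ]
(52, 239, 37) [512.4 -26.4  37. ]
(13, 284, 37) [476.2  28.1  37. ]
(34, 310, 37) [455.3   7.7  37. ]
```

Emit:
{"fn": "carry_out", "kwargs": {"moves": [[[0.08, -0.08, 0.6, 0, 0, 0], [0, 0, 0.6, 0, 0, 0], [0, 0, 0.5, 0, 0, 0], [0, 0, 0.4, 0, 0, 0], [0, 0, 0.3, 0, 0, 0], [0, 0, 0.15, 0, 0, 0], [0, 0, 0, 0, 0, 0]]]}}

```text
t: 3.2
ee_pos: [493.6, -262.4, 23.7]
tool_rot: [[0.999, 0.04, -0.0], [0.04, -0.999, 0.0], [-0.0, -0.0, -1.0]]
contact_force: [0.2, -0.2, 0.5]
opening: 1.002
gripper_force: 0.0
```

Emit:
{"fn": "carry_out", "kwargs": {"moves": [[[0, 0, 0, 0, 0, 0], [0, 0, 0, 0, 0, 0], [0, 0, 0, 0, 0, 0], [0, 0, 0, 0, 0, 0], [0, 0, 0, 0, 0, 0], [0, 0, 0, 0, 0, 0]]], "fingers": -1, "newtons": 60}}

```text
t: 3.95
ee_pos: [493.9, -262.4, 24.3]
tool_rot: [[0.999, 0.04, 0.0], [0.04, -0.999, -0.0], [0.0, 0.0, -1.0]]
contact_force: [-1.2, 1.0, 5.1]
opening: 0.294
gripper_force: 58.8
```

Emit:
{"fn": "carry_out", "kwargs": {"moves": [[[0, 0, -0.3, 0, 0, 0], [0, 0, -0.6, 0, 0, 0], [0, 0, -0.8, 0, 0, 0], [0, 0, -0.5, 0, 0, 0], [0, 0, 0, 0, 0, 0]]]}}

```text
t: 4.58
ee_pos: [495.2, -263.4, 136.5]
tool_rot: [[0.999, 0.039, 0.004], [0.039, -0.999, -0.003], [0.004, 0.003, -1.0]]
contact_force: [-0.0, -0.4, -1.4]
opening: 0.3
gripper_force: 59.0
```

```bash
python3 to.py 458.4 -73.5 130 7.2
```

```text
pos [ 495.2 -263.4  136.5] rotvec u [ 0.04 -0.05 -0.99] shift u [-0.254 -3.861  0.13 ]
```

Emit:
{"fn": "carry_out", "kwargs": {"moves": [[[0, 0, 0, 0, 0, -0.5], [0, -0.3, 0, 0, 0, -0.49], [-0.05, -0.6, 0, 0, 0, 0], [-0.05, -0.7, 0, 0, 0, 0], [-0.05, -0.7, 0, 0, 0, 0], [-0.05, -0.7, 0, 0, 0, 0], [-0.05, -0.55, 0, 0, 0, 0], [0, -0.31, 0, 0, 0, 0], [0, 0, 0, 0, 0, 0], [0, 0, 0, 0, 0, 0]]]}}

```text
t: 5.82
ee_pos: [457.7, -73.5, 133.7]
tool_rot: [[0.992, 0.125, 0.0], [0.125, -0.992, -0.0], [-0.0, 0.0, -1.0]]
contact_force: [-0.3, -0.3, -1.1]
opening: 0.298
gripper_force: 59.0
```

```bash
python3 to.py 458.4 -73.5 56 7.2
python3 - <<'E'
from h import *
a=load("scene")["color"][130:250,220:380,::-1];b=get_image("wrist")["color"][:,:,::-1]
cv2.imwrite("pics/2.png",np.hstack([cv2.resize(a,(400,300),interpolation=2),cv2.resize(b,(400,300))]))
E
```

```text
pos [457.7 -73.5 133.7] rotvec u [ 0.    0.   -0.01] shift u [0.013 0.002 1.554]
```

View pics/2.png

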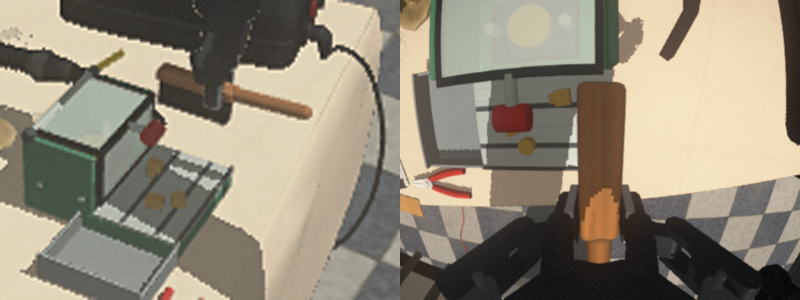

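The brush is held level and aligned with the press, at the -y end of the bed and clear of the wedge. Descending.

Emit:
{"fn": "carry_out", "kwargs": {"moves": [[[0.01, 0, 0.5, 0, 0, 0], [0, 0, 0.5, 0, 0, 0], [0, 0, 0.35, 0, 0, 0], [0, 0, 0.2, 0, 0, 0], [0, 0, 0, 0, 0, 0], [0, 0, 0, 0, 0, 0]]]}}

```text
t: 6.68
ee_pos: [458.7, -72.4, 56.9]
tool_rot: [[0.992, 0.126, 0.001], [0.126, -0.992, -0.0], [0.001, 0.0, -1.0]]
contact_force: [0.6, -0.0, -0.6]
opening: 0.297
gripper_force: 59.0
```

Emit:
{"fn": "carry_out", "kwargs": {"moves": [[[0, -0.15, 0.02, 0, 0, 0], [0, -0.2, 0, 0, 0, 0], [0, -0.2, 0, 0, 0, 0], [0, -0.2, 0, 0, 0, 0], [0, -0.2, 0, 0, 0, 0], [0, -0.2, 0, 0, 0, 0], [0, -0.2, 0, 0, 0, 0], [0, -0.2, 0, 0, 0, 0], [0, -0.2, 0, 0, 0, 0], [0, 0, 0, 0, 0, 0]]]}}

```text
t: 7.92
ee_pos: [447.0, 15.5, 55.3]
tool_rot: [[0.992, 0.127, 0.0], [0.127, -0.992, 0.0], [0.0, -0.0, -1.0]]
contact_force: [0.8, -0.4, -0.6]
opening: 0.298
gripper_force: 59.0
```

Run:
```python
from h import *
a=load("scene")["color"][130:250,220:380,::-1];b=get_image("wrist")["color"][:,:,::-1]
cv2.imwrite("pics/3.png",np.hstack([cv2.resize(a,(400,300),interpolation=2),cv2.resize(b,(400,300))]))
```

```text
(no output)
```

View pics/3.png

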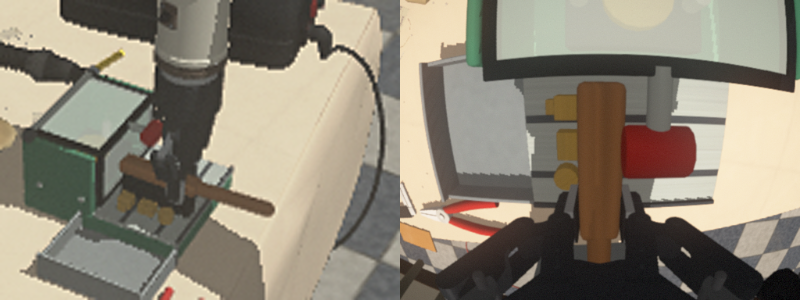

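All three offcuts are lined up against the bristles at y≈+32, and the guard is shut. Continuing the sweep over the edge.

Emit:
{"fn": "carry_out", "kwargs": {"moves": [[[0, -0.2, 0, 0, 0, 0], [0, -0.2, 0, 0, 0, 0], [0, -0.2, 0, 0, 0, 0], [0, -0.2, 0, 0, 0, 0], [0, -0.2, 0, 0, 0, 0], [0, -0.2, 0, 0, 0, 0], [0, -0.2, 0, 0, 0, 0], [0, -0.05, 0, 0, 0, 0], [0, 0, 0, 0, 0, 0], [0, 0, -0.2, 0, 0, 0]]]}}

```text
t: 9.28
ee_pos: [437.3, 85.8, 65.1]
tool_rot: [[0.992, 0.125, -0.002], [0.125, -0.992, -0.0], [-0.002, 0.0, -1.0]]
contact_force: [-0.8, 0.8, -0.3]
opening: 0.298
gripper_force: 59.1
```

Emit:
{"fn": "carry_out", "kwargs": {"moves": [[[0, 0, -0.5, 0, 0, 0], [0, 0, -0.7, 0, 0, 0], [0, 0, -0.6, 0, 0, 0], [0, 0, 0, 0, 0, 0]]]}}

```text
t: 9.78
ee_pos: [440.0, 86.2, 157.9]
tool_rot: [[0.992, 0.125, 0.006], [0.125, -0.992, -0.0], [0.005, 0.001, -1.0]]
contact_force: [-0.5, -0.1, -1.7]
opening: 0.297
gripper_force: 59.1
```

Run:
```python
from h import *
a=load("scene")["color"][130:250,220:380,::-1];b=get_image("wrist")["color"][:,:,::-1]
cv2.imwrite("pics/4.png",np.hstack([cv2.resize(a,(400,300),interpolation=2),cv2.resize(b,(400,300))]))
```

```text
(no output)
```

View pics/4.png

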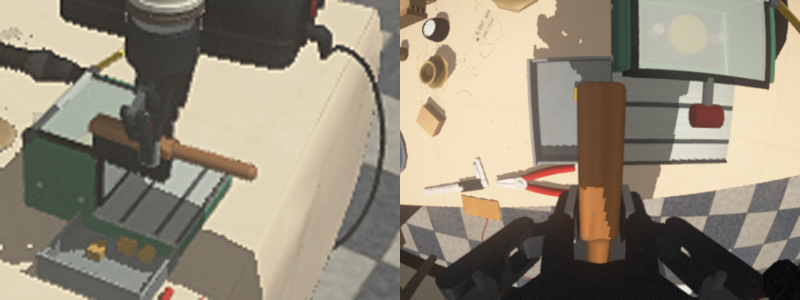

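All three offcuts are in the tray, the bed is empty and the guard is shut. Returning the brush to its original spot.

```bash
python3 to.py 490 -262 160 2.2
```

```text
pos [438.   85.7 155.5] rotvec u [ 0.01 -0.01  0.99] shift u [ 0.773  6.988 -0.089]
```

Emit:
{"fn": "carry_out", "kwargs": {"moves": [[[0, 0, -0.3, 0, 0, 0.5], [0, 0.4, 0, 0, 0, 0.49], [0.05, 0.8, 0, 0, 0, 0], [0.1, 0.95, 0, 0, 0, 0], [0.1, 0.95, 0, 0, 0, 0], [0.1, 0.95, 0, 0, 0, 0], [0.1, 0.95, 0, 0, 0, 0], [0.1, 0.95, 0, 0, 0, 0], [0.1, 0.7, 0, 0, 0, 0], [0.1, 0.34, 0, 0, 0, 0]]]}}

```text
t: 11.12
ee_pos: [488.7, -264.8, 169.6]
tool_rot: [[0.999, 0.034, -0.002], [0.034, -0.999, -0.0], [-0.002, 0.0, -1.0]]
contact_force: [0.1, 0.1, -0.9]
opening: 0.296
gripper_force: 59.1
```

Emit:
{"fn": "carry_out", "kwargs": {"moves": [[[0, 0, 0.4, 0, 0, 0], [0, 0, 0.7, 0, 0, 0], [0, 0, 0.7, 0, 0, 0], [0, 0, 0.5, 0, 0, 0], [0, 0, 0.3, 0, 0, 0], [0, 0, 0, 0, 0, 0]]]}}

```text
t: 11.88
ee_pos: [489.4, -260.6, 39.4]
tool_rot: [[0.999, 0.04, -0.002], [0.04, -0.999, 0.001], [-0.002, -0.001, -1.0]]
contact_force: [1.1, -0.3, -2.3]
opening: 0.299
gripper_force: 59.1
```

Emit:
{"fn": "carry_out", "kwargs": {"moves": [[[0, 0, 0.15, 0, 0, 0], [0, 0, 0.1, 0, 0, 0], [0, 0, 0.04, 0, 0, 0], [0, 0, 0, 0, 0, 0]]]}}

```text
t: 12.38
ee_pos: [490.1, -261.4, 25.9]
tool_rot: [[0.999, 0.04, 0.0], [0.04, -0.999, -0.0], [0.0, 0.0, -1.0]]
contact_force: [0.7, 0.3, -0.5]
opening: 0.294
gripper_force: 59.1
```

Emit:
{"fn": "carry_out", "kwargs": {"moves": [[[0, 0, 0, 0, 0, 0], [0, 0, 0, 0, 0, 0], [0, 0, 0, 0, 0, 0], [0, 0, 0, 0, 0, 0], [0, 0, -0.3, 0, 0, 0], [0, 0, -0.6, 0, 0, 0], [0, 0, -0.8, 0, 0, 0], [0, 0, -0.9, 0, 0, 0], [0, 0, -0.6, 0, 0, 0], [0, 0, 0, 0, 0, 0]]], "fingers": 1}}

```text
t: 13.62
ee_pos: [492.2, -262.2, 189.7]
tool_rot: [[0.999, 0.04, 0.006], [0.04, -0.999, -0.004], [0.006, 0.004, -1.0]]
contact_force: [-0.7, 0.1, -0.4]
opening: 1.003
gripper_force: 0.0
```

```bash
python3 to.py 499.1 0.1 190 7.2
python3 - <<'E'
from h import *
a=load("scene")["color"][130:250,220:380,::-1];b=get_image("wrist")["color"][:,:,::-1]
cv2.imwrite("pics/5.png",np.hstack([cv2.resize(a,(400,300),interpolation=2),cv2.resize(b,(400,300))]))
E
```

```text
pos [ 492.2 -262.2  189.7] rotvec u [ 0.05 -0.06 -0.98] shift u [ 0.795 -5.188 -0.006]
```

View pics/5.png

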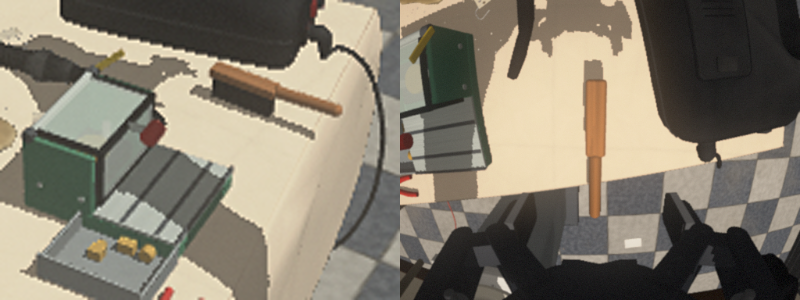

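Brush resting on the table, three offcuts in the tray, bed clear. Next: above the red handle.

Emit:
{"fn": "carry_out", "kwargs": {"moves": [[[0, 0, 0, 0, 0, -0.5], [0, -0.3, 0, 0, 0, -0.48], [0.1, -0.7, 0, 0, 0, 0], [0.1, -0.8, 0, 0, 0, 0], [0.15, -0.8, 0, 0, 0, 0], [0.15, -0.8, 0, 0, 0, 0], [0.15, -0.8, 0, 0, 0, 0], [0.15, -0.6, 0, 0, 0, 0], [0, -0.38, 0, 0, 0, 0], [0, 0, 0, 0, 0, 0]]]}}

```text
t: 14.98
ee_pos: [496.9, 3.3, 185.2]
tool_rot: [[0.992, 0.13, -0.002], [0.13, -0.992, 0.001], [-0.001, -0.001, -1.0]]
contact_force: [0.1, -0.2, -0.8]
opening: 0.997
gripper_force: 0.0
```

```bash
python3 to.py 499.1 0.1 91.3 7.2
python3 - <<'E'
from h import *
s=sense();d=get_image("wrist");f=192/np.tan(np.radians(d["fovy"]/2))
M=np.eye(4);M[:3,:3]=s["tool_rot"];M[:3,3]=s["ee_pos"];C=M@d["tool_from_camera"]
def w(u,v,z):
    u,v=u-d["cx"],v-d["cy"];r=np.hypot(u,v);t=r/f
    k=C[:3,:3]@np.array([np.sin(t)*u/r,-np.sin(t)*v/r,-np.cos(t)]);o=C[:3,3];return (o+k*(z-o[2])/k[2]).round(1)
im=d["color"].astype(int);m=(im[...,0]>90)&(im[...,1]<50)&(im[...,2]<60)
n,l,st,ce=cv2.connectedComponentsWithStats(m.astype(np.uint8));i=1+st[1:,4].argmax()
x,y,a,b,_=st[i];print(st[i],ce[i]);print("centre",w(x+a/2,y+b/2,112),"L",w(x,y+b/2,112),"R",w(x+a,y+b/2,112))
cv2.imwrite("pics/w6.png",d["color"][:,:,::-1])
E
```

```text
pos [496.9   3.3 185.2] rotvec u [-0.01  0.02  0.05] shift u [0.036 0.069 1.879]
[245 187  35  25 716] [261.27793296 199.2527933 ]
centre [500.5  -2.4 112. ] L [498.7  11.1 112. ] R [502.3 -15.9 112. ]
```

View pics/w6.png

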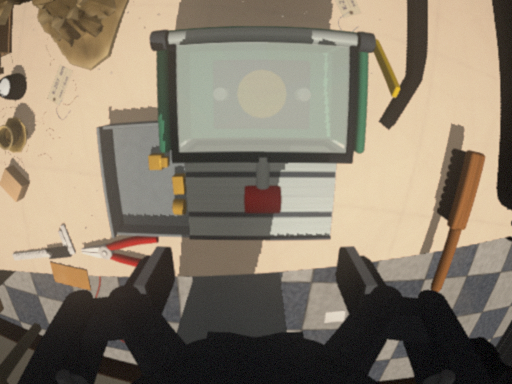

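The wrist view shows the red handle at (262,199), width matching 28 mm, with the guard shut and the offcuts in the tray. Descending to grip it.

Emit:
{"fn": "carry_out", "kwargs": {"moves": [[[0.05, 0.09, 0.3, 0, 0, 0.05], [0, 0, 0.5, 0, 0, 0], [0, 0, 0.5, 0, 0, 0], [0, 0, 0.35, 0, 0, 0], [0, 0, 0.2, 0, 0, 0], [0, 0, 0, 0, 0, 0], [0, 0, 0, 0, 0, 0]]]}}

```text
t: 15.9
ee_pos: [501.8, -3.5, 93.9]
tool_rot: [[0.993, 0.121, 0.001], [0.121, -0.993, -0.0], [0.001, 0.0, -1.0]]
contact_force: [0.9, -0.7, 0.6]
opening: 1.0
gripper_force: 0.0
```

Emit:
{"fn": "carry_out", "kwargs": {"moves": [[[0, 0, 0, 0, 0, 0], [0, 0, 0, 0, 0, 0], [0, 0, 0, 0, 0, 0], [0, 0, 0, 0, 0, 0], [0, 0, 0, 0, 0, 0], [0, 0, 0, 0, 0, 0]]], "fingers": -1, "newtons": 40}}

```text
t: 16.65
ee_pos: [501.1, -1.8, 93.6]
tool_rot: [[0.993, 0.122, 0.0], [0.122, -0.993, 0.001], [0.0, -0.001, -1.0]]
contact_force: [-1.5, 5.3, 2.9]
opening: 0.319
gripper_force: 45.4
```

Emit:
{"fn": "carry_out", "kwargs": {"moves": [[[0.01, 0, -0.216, 0, 0, 0], [0.03, 0, -0.214, 0, 0, 0], [0.05, 0, -0.21, 0, 0, 0], [0.065, 0, -0.206, 0, 0, 0], [0.08, 0, -0.2, 0, 0, 0], [0.1, 0, -0.192, 0, 0, 0], [0.115, 0, -0.182, 0, 0, 0], [0.13, 0, -0.172, 0, 0, 0], [0.146, 0, -0.16, 0, 0, 0], [0, 0, 0, 0, 0, 0]]]}}

```text
t: 17.9
ee_pos: [535.7, 2.7, 179.9]
tool_rot: [[0.992, 0.122, -0.003], [0.122, -0.992, 0.002], [-0.003, -0.002, -1.0]]
contact_force: [-1.4, 5.4, -5.6]
opening: 0.32
gripper_force: 40.8
```

Emit:
{"fn": "carry_out", "kwargs": {"moves": [[[0, 0, 0, 0, 0, 0], [0, 0, 0, 0, 0, 0]]]}}

```text
t: 18.15
ee_pos: [535.6, 2.7, 179.7]
tool_rot: [[0.992, 0.122, -0.003], [0.122, -0.992, 0.002], [-0.003, -0.002, -1.0]]
contact_force: [-1.2, 5.6, -4.1]
opening: 0.32
gripper_force: 40.9
```

Run:
```python
from h import *
s=sense();p=s["ee_pos"];a=np.radians(7.1)
dx=np.array(p)-[501.1,-1.8,93.6];print(dx.round(1),np.cos(a)*dx[0]+np.sin(a)*dx[1],np.degrees(np.arcsin(dx[2]/124)), s["contact_force"],s["gripper_force"])
a=load("side")["color"][100:220,205:365,::-1];b=load("scene")["color"][110:230,210:370,::-1]
cv2.imwrite("pics/7.png",np.hstack([cv2.resize(x,(400,300),interpolation=2) for x in(a,b)]))
```

```text
[34.5  4.5 86.1] 34.75187651940968 44.00009360027987 [-1.16633158  5.60014202 -4.05902783] 40.89308738708496
```

View pics/7.png

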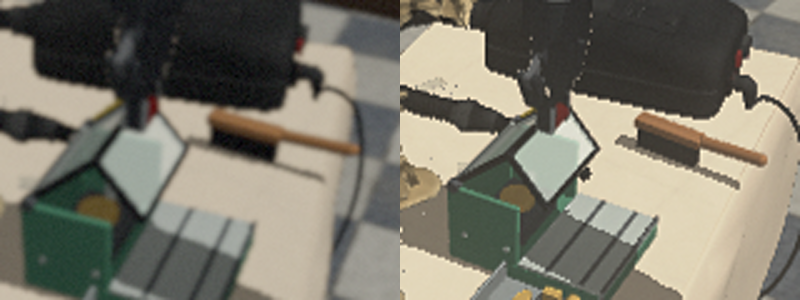

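The guard is open and in line with the yellow blade, with its measured radius exactly 124 mm at 44.0°. I'll add the last degree.

Emit:
{"fn": "carry_out", "kwargs": {"moves": [[[0.03, 0, -0.033, 0, 0, 0], [0, 0, 0, 0, 0, 0], [0, 0, 0, 0, 0, 0], [0, 0, 0, 0, 0, 0], [0, 0, 0, 0, 0, 0]]]}}

```text
t: 18.88
ee_pos: [536.7, 2.8, 180.9]
tool_rot: [[0.992, 0.122, -0.004], [0.122, -0.992, 0.002], [-0.004, -0.002, -1.0]]
contact_force: [-0.2, 5.2, -7.3]
opening: 0.318
gripper_force: 40.5
```

Run:
```python
from h import *
s=sense();dx=np.array(s["ee_pos"])-[501.1,-1.8,93.6];a=np.radians(7.1)
x=np.cos(a)*dx[0]+np.sin(a)*dx[1];t=np.degrees(np.arctan2(dx[2],124-x));print(dx.round(1),t,np.hypot(dx[2],124-x))
if 44.2<t<45.8: print(job_done())
```

```text
[35.6  4.6 87.3] 44.73423033948762 124.0776325469676
the job is handed in; nothing more can be done
None
```

The three brass offcuts are in the scrap tray, the brush is on the table clear of the press, and the arm is holding the guard at about 44.7° by its measured pose; I handed the job in at about 19 s.

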